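Microscope objectives back in order on their storage strip

ROBOT

A 7-joint arm with a two-finger parallel gripper is mounted at the origin on the work surface. World frame = base frame: x ahead of the robot, y to its left, z up, the work surface at z = 0. Lengths are in m, angles in rad, forces in N, time in s.
With the tool pointing down it reaches from about 0.425 to 0.925 m from the base axis. Payload 6.8 kg.
Tool frame: the origin (TCP) lies on the centre line of the jaws, within the pads' length; the fingertips stand 11 mm ahead of it and the grasp point (between the pads) lies 8 mm behind it; z points along the fingers, y is the direction in which the jaws open and shut (so a half turn about z gives the same grasp; the last joint's range is limited). The gripper opens to 85 mm and grips with 20 to 120 N. Pads are 22 mm wide; open, the fingers measure 114 mm over their backs; the gripper's body (76 mm by 85 mm) begins 54 mm behind the grasp point. The pads swing forward as they close: fully open they stand 13 mm farther back than shut.
Start: joints at [-1.322, 0.477, 0.022, 1.555, -0.011, 1.109, -0.083], TCP at [0.236, 0.633, 0.242] pointing down, gripper open.
Joint ranges: [-2.96, 2.96], [-0.34, 2.1], [-1.41, 1.46], [0.24, 2.44], [-1.37, 4.51], [0.17, 1.92], [-2.96, 2.96]. Speed limits (rad/s): [2.39, 2.39, 3.14, 3.14, 3.14, 3.14, 3.14].

INTERFACE

Orientations are given as a rotation vector (axis times angle).
In Python, from bench import r gives the robot as it stands.
- The arm moves only by the tool send_rows, never from a script. Its argument "deltas" is a list of rows, each a list of 7 numbers: the opening, from 0 (shut) to 1 (fully open), then the shift along the tool's x, y, z as a fraction of full scale, then the turn, a rotation vector about the tool's x, y, z as a fraction of full scale. In form: [[hand, x, y, z, ax, ay, az], ...]. A call has 1 to 20 rows; each row is the pose to reach, as a shift and turn from the pose commanded when the call began, along the tool's axes at that moment, turning the shorter way round; what a row does not reach only later rows make up. Full scale, the value 1, is 150 mm for a shift and 180 degrees for a turn. A row lasts 1/12 s, in which the tool goes at most 41.7 mm and 7.16 degrees, less where a joint would pass 70% of its speed; a pose out of reach is approached as far as the arm can. A call with a number of a shift or a turn outside -1 to 1 is refused whole. A call with a gripper value outside its range is refused whole. The fingers move at their own pace and stop on an object; "squeeze" is the grip in N (left out, the last holds). Time passes only in rows, so rows that repeat a pose let the fingers close. It gives the time, the measured TCP pose, the force and the opening at its end, in the units of the state.
- r.get_obs(): the state, without advancing time (a new reading comes with each control period).
- r.grab_frame(name): name is "side" or "top"; returns a dict with "pixels" (384x512x3 uint8, red, green, blue), "camera_matrix" (3x3 intrinsics, pixels), "rvec" (rotation vector, rad) and "tvec" (3), from world to camera coordinates, as OpenCV has them. Camera axes: x right, y down, z forward; pixel columns grow to the right and rows downward; lengths in m; the calibration is good to about 2 mm. A picture is of the moment at which its call begins. There is no depth.
- r.hand_in(): hands the job in, once; it reports no verdict.
The state is a dict: "clock": time; "joints": joint angles; "qvel": joint speeds; "tau": joint torques, N m; "tcp_pos": TCP position; "orientation": TCP orientation; "contact_force": force on the tool from outside, world axes, zero at the start; "moment": the same for the moment, N m; "grip_width": finger opening in m.
Only numpy, scipy, OpenCV 4.12 (cv2) and the standard library are available. Lean on these libraries where they do the work, as an engineer would, in place of code of your own. Each camera call takes 0.05 s, during which the arm holds its last target. There are 200 camera calls.

TASK

Put the four microscope objectives away on the wooden strip, one centred on each black pad, in order of height: the shortest on the pad next to the green end stop, the tallest at the far end. Set each one down upright without dropping it, let go of it, and leave the little amber stain bottle standing where it is.

Things in the scene. Friction and masses are not known exactly. Their poses are not given: they have to be found in the camera images.
- objective_red: loose microscope objective, a steel barrel with a red colour ring and three thin dark grooves near its foot, 34 mm tall in all, standing upright, nose up, on its 26 mm wide, 5 mm high dark mounting thread; the barrel is 30 mm in diameter from 5 to 24 mm above the foot, above it a 10 mm high tapering nose 21 mm wide; about 80 g. Origin: centre of its underside, z up. Any yaw is the same.
- objective_yellow: loose microscope objective, a steel barrel with a yellow colour ring and three thin dark grooves near its foot, 44 mm tall in all, standing upright, nose up, on its 26 mm wide, 5 mm high dark mounting thread; the barrel is 30 mm in diameter from 5 to 34 mm above the foot, above it a 10 mm high tapering nose 21 mm wide; about 95 g. Origin: centre of its underside, z up. Any yaw is the same.
- objective_blue: loose microscope objective, a steel barrel with a blue colour ring and three thin dark grooves near its foot, 54 mm tall in all, standing upright, nose up, on its 26 mm wide, 5 mm high dark mounting thread; the barrel is 30 mm in diameter from 5 to 44 mm above the foot, above it a 10 mm high tapering nose 21 mm wide; about 110 g. Origin: centre of its underside, z up. Any yaw is the same.
- objective_white: loose microscope objective, a steel barrel with a white colour ring and three thin dark grooves near its foot, 64 mm tall in all, standing upright, nose up, on its 26 mm wide, 5 mm high dark mounting thread; the barrel is 30 mm in diameter from 5 to 54 mm above the foot, above it a 10 mm high tapering nose 21 mm wide; about 125 g. Origin: centre of its underside, z up. Any yaw is the same.
- pad_a: fixed round black rubber pad, 44 mm in diameter, 3 mm thick, at the left end of the row seen from the robot, on a wooden storage strip (340 x 70 x 10 mm, flat on the table, turned up to 0.3 rad either way). The four pads are 70 mm apart in a straight line along the strip. Origin: centre of the pad's underside, 10 mm above the table, so a thing stands on it 3 mm above this origin (13 mm above the table). The pad's y axis runs along the strip towards the left end.
- pad_b: fixed round black rubber pad, 44 mm in diameter, 3 mm thick, second from the left, on a wooden storage strip (340 x 70 x 10 mm, flat on the table, turned up to 0.3 rad either way). The four pads are 70 mm apart in a straight line along the strip. Origin: centre of the pad's underside, 10 mm above the table, so a thing stands on it 3 mm above this origin (13 mm above the table). The pad's y axis runs along the strip towards the left end.
- pad_c: fixed round black rubber pad, 44 mm in diameter, 3 mm thick, third from the left, on a wooden storage strip (340 x 70 x 10 mm, flat on the table, turned up to 0.3 rad either way). The four pads are 70 mm apart in a straight line along the strip. Origin: centre of the pad's underside, 10 mm above the table, so a thing stands on it 3 mm above this origin (13 mm above the table). The pad's y axis runs along the strip towards the left end.
- pad_d: fixed round black rubber pad, 44 mm in diameter, 3 mm thick, at the right end, on a wooden storage strip (340 x 70 x 10 mm, flat on the table, turned up to 0.3 rad either way). The four pads are 70 mm apart in a straight line along the strip. Origin: centre of the pad's underside, 10 mm above the table, so a thing stands on it 3 mm above this origin (13 mm above the table). The pad's y axis runs along the strip towards the left end.
- green_stop: lime green block, 50 x 14 x 30 mm high, fixed on one end of the strip, 50 mm beyond the centre of the outermost pad there; it may be at either end (a grey block of the same size is at the other). It marks where the row begins. Origin: centre of its underside, 10 mm above the table.
- stain_bottle: small amber glass bottle with a black cap, 26 mm in diameter, 62 mm tall, standing loose among the objectives; to be left alone. Origin: centre of its underside.

How it is judged:
At the end, for the whole second after the job is handed in: Counting from the pad beside the green stop, the objectives stand in the order red ring (34 mm), yellow (44), blue (54), white (64), each with its centre within 10 mm of its pad's centre, resting on the pad, upright (within 0.1 rad), still and released (((horizontal distance between green_stop and pad_a below 0.1 m and horizontal distance between objective_red and pad_a below 0.01 m and z of objective_red in the frame of pad_a between 0 and 0.006 m and horizontal distance between objective_yellow and pad_b below 0.01 m and z of objective_yellow in the frame of pad_b between 0 and 0.006 m and horizontal distance between objective_blue and pad_c below 0.01 m and z of objective_blue in the frame of pad_c between 0 and 0.006 m and horizontal distance between objective_white and pad_d below 0.01 m and z of objective_white in the frame of pad_d between 0 and 0.006 m) or (horizontal distance between green_stop and pad_d below 0.1 m and horizontal distance between objective_red and pad_d below 0.01 m and z of objective_red in the frame of pad_d between 0 and 0.006 m and horizontal distance between objective_yellow and pad_c below 0.01 m and z of objective_yellow in the frame of pad_c between 0 and 0.006 m and horizontal distance between objective_blue and pad_b below 0.01 m and z of objective_blue in the frame of pad_b between 0 and 0.006 m and horizontal distance between objective_white and pad_a below 0.01 m and z of objective_white in the frame of pad_a between 0 and 0.006 m)) and angle between each of objective_red, objective_yellow, objective_blue, objective_white's own z axis and vertical below 0.1 rad and linear speed of each of objective_red, objective_yellow, objective_blue, objective_white below 0.02 m/s and contact force between each of objective_red, objective_yellow, objective_blue, objective_white and the fingers below 0.1 N); the robot touches nothing.
It fails at once if the stain bottle was shifted more than 25 mm or tipped (distance of stain_bottle from where it was at the start of the episode above 0.025 m or angle between stain_bottle's own z axis and vertical above 0.5 rad).
It fails at once if the red-ringed objective was dropped or flung (faster than 0.6 m/s while not held) (linear speed of objective_red above 0.6 m/s and contact force between objective_red and the fingers below 0.05 N).
It fails at once if the yellow-ringed objective was dropped or flung (faster than 0.6 m/s while not held) (linear speed of objective_yellow above 0.6 m/s and contact force between objective_yellow and the fingers below 0.05 N).
It fails at once if the blue-ringed objective was dropped or flung (faster than 0.6 m/s while not held) (linear speed of objective_blue above 0.6 m/s and contact force between objective_blue and the fingers below 0.05 N).
It fails at once if the white-ringed objective was dropped or flung (faster than 0.6 m/s while not held) (linear speed of objective_white above 0.6 m/s and contact force between objective_white and the fingers below 0.05 N).
It also fails if it takes over 104 s, if anything falls off the work surface, if the arm or the gripper's body presses on something with over 40 N, if the wrist force passes 120 N, or if a joint passes its speed limit or range.

## Working session

There is one attempt and no reset: what is moved stays moved. The work goes in short steps, Python scripts to look and compute and a tool call to move; the robot and the scene stay as the last step left them, time stands still between calls to the robot, and variables do not carry over. Pictures are saved under pics/ and viewed, about 12 in all and at most 16, crops included, and the job is handed in when it is done.

Besides the shell and the picture viewer there is one more tool, called after "Request:" as name(argument=value, ...), one argument or row to a line, values as JSON. send_rows: Moves the arm, as the interface text tells. Shift numbers are shares of 150 mm and turn numbers shares of 180 degrees, none past 1 either way. Its arguments: {"type":"object","properties":{"deltas":{"type":"array","items":{"type":"array","items":{"type":"number"}}},"squeeze":{"type":"number"}},"required":["deltas"]}

```bash
mkdir -p pics; ls; python3 - <<'E'
from bench import r
import cv2,numpy as np
o=r.get_obs();print({k:np.round(v,3).tolist() for k,v in o.items()})
for n in("top","side"):
    f=r.grab_frame(n);cv2.imwrite(f"pics/{n}0.png",f["pixels"][:,:,::-1])
    np.savez(f"{n}0.npz",**f)
    R=cv2.Rodrigues(np.array(f["rvec"]))[0];print(n,np.round(f["camera_matrix"],1).tolist(),(-R.T@np.ravel(f["tvec"])).round(3),R[2].round(3))
E
```

```text
pics
{'clock': 0.0, 'joints': [-1.322, 0.478, 0.022, 1.556, -0.012, 1.109, -0.083], 'qvel': [-0.003, -0.0, 0.001, 0.001, 0.002, -0.0, -0.0], 'tau': [0.001, -59.646, 1.609, -28.119, 0.013, 0.01, -0.0], 'tcp_pos': [0.236, 0.632, 0.241], 'orientation': [-0.557, -3.092, 0.003], 'contact_force': [-0.893, 0.339, 0.107], 'moment': [-0.022, -0.021, 0.03], 'grip_width': 0.085}
top [[356.3, 0.0, 255.8], [0.0, 356.3, 188.4], [0.0, 0.0, 1.0]] [0.474 0.018 0.767] [ 0.101 -0.029 -0.994]
side [[396.7, 0.0, 258.1], [0.0, 396.7, 186.2], [0.0, 0.0, 1.0]] [ 0.228 -0.448  0.618] [ 0.419  0.547 -0.725]
```

View pics/top0.png

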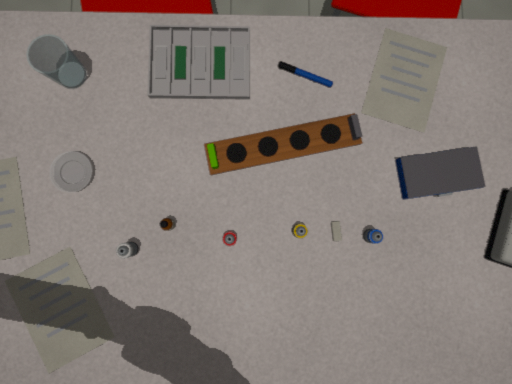

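View pics/side0.png

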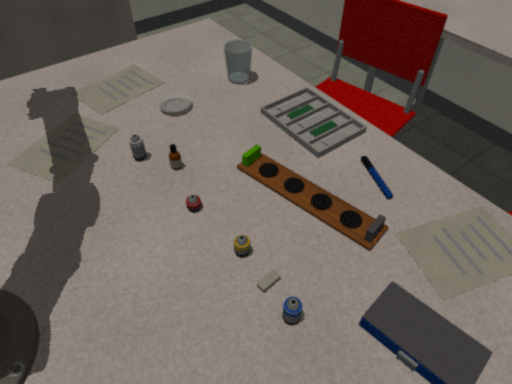

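Top: strip with the green stop at the left end (213,155), pads near (236,153), (268,146), (300,140), (331,133). White (125,250), bottle (167,224), red (230,238), yellow (300,231) and blue (375,236). Now a close-up of the objectives and a pad measurement.

```bash
cat > h.py <<'E'
import numpy as np,cv2
def ray(f,uv,z):
    R=cv2.Rodrigues(np.array(f["rvec"],float))[0];t=np.ravel(f["tvec"]);K=np.array(f["camera_matrix"])
    d=R.T@np.linalg.inv(K)@np.array([uv[0],uv[1],1.]);c=-R.T@t
    return c+d*(z-c[2])/d[2]
def proj(f,p):
    return cv2.projectPoints(np.array(p,float).reshape(-1,3),np.array(f["rvec"],float),np.array(f["tvec"],float),np.array(f["camera_matrix"]),None)[0][:,0]
def pads(f):
    g=cv2.cvtColor(f["pixels"],cv2.COLOR_RGB2GRAY)
    n,l,s,c=cv2.connectedComponentsWithStats((g<45).astype(np.uint8)[110:175,200:350])
    return sorted([tuple(c[i]+[200,110]) for i in range(1,n) if 200<s[i][4]<450])
E
python3 - <<'E'
from h import *
f=dict(np.load("top0.npz"));s=dict(np.load("side0.npz"))
P=[ray(f,u,.013) for u in pads(f)];print(pads(f));print(np.round(P,4),[np.linalg.norm(np.diff(P,axis=0),axis=1)])
im=f["pixels"][:,:,::-1]
C=[(125,250),(167,224),(230,238),(300,231),(375,236)]
A=[cv2.resize(im[y-16:y+16,x-16:x+16],(160,160),interpolation=0) for x,y in C]
D=[(138,147),(175,157),(194,203),(242,245),(292,309)]
B=[cv2.resize(s["pixels"][y-16:y+16,x-16:x+16,::-1],(160,160),interpolation=0) for x,y in D]
cv2.imwrite("pics/crop.png",np.vstack([np.hstack(A),np.hstack(B)]))
E
```

```text
[(np.float64(236.16719242902207), np.float64(152.50788643533122)), (np.float64(267.6666666666667), np.float64(146.04575163398692)), (np.float64(299.2806451612903), np.float64(139.59354838709677)), (np.float64(330.4281150159744), np.float64(133.2811501597444))]
[[ 0.6279  0.0384  0.013 ]
 [ 0.6425 -0.0293  0.013 ]
 [ 0.6573 -0.0979  0.013 ]
 [ 0.6719 -0.1661  0.013 ]] [array([0.06930778, 0.07017694, 0.06974641])]
```

View pics/crop.png

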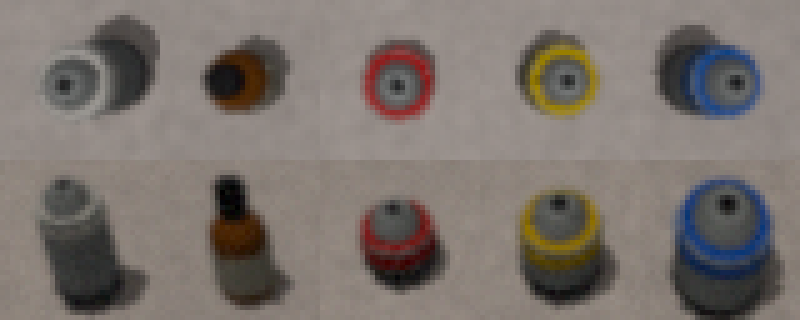

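The crops show a dark lens dot on the axis at the top of each nose (top row: about (65,86), (397,86), (567,82), (736,82)). I'll use those dots at the known heights, in both views.

```bash
cat >> h.py <<'E'
H=dict(white=.064,red=.034,yellow=.044,blue=.054)
def dot(f,uv,rad=3):
    g=cv2.cvtColor(f["pixels"],cv2.COLOR_RGB2GRAY).astype(float)
    x,y=int(round(uv[0])),int(round(uv[1]));w=g[y-rad:y+rad+1,x-rad:x+rad+1]
    m=np.clip(np.percentile(w,50)-25-w,0,None);Y,X=np.mgrid[-rad:rad+1,-rad:rad+1]
    return (x+(m*X).sum()/m.sum(),y+(m*Y).sum()/m.sum())
E
python3 - <<'E'
from h import *
f=dict(np.load("top0.npz"));s=dict(np.load("side0.npz"))
T=dict(white=(121.5,250.7),red=(230,239),yellow=(297,231),blue=(374,236))
for n,(i,x,y,X,Y) in dict(white=(0,65,86,63,25),red=(2,77,86,72,47),yellow=(3,87,82,79,42),blue=(4,96,82,87,44)).items():
    C=[(125,250),(167,224),(230,238),(300,231),(375,236)][i];D=[(138,147),(175,157),(194,203),(242,245),(292,309)][i]
    a=dot(f,(C[0]-16.5+x/5,C[1]-16.5+y/5),2);b=dot(s,(D[0]-16.5+X/5,D[1]-16.5+Y/5),2)
    print(n,np.round(a,1),np.round(b,1),ray(f,a,H[n]).round(4),ray(s,b,H[n]).round(4))
print("bottle",ray(f,(167-16.5+44/5.,224-16.5+16),.062),ray(s,(175-16.5+14,157-16.5+4),.062))
g=s["pixels"];
n,l,st,c=cv2.connectedComponentsWithStats((cv2.cvtColor(g,cv2.COLOR_RGB2GRAY)<45).astype(np.uint8)[150:240,240:390])
print([(ray(s,c[i]+[240,150],.013).round(4)) for i in range(1,n) if 120<st[i][4]<500])
E
```

```text
white [121.4 250.5] [134.  135.3] [0.4238 0.2566 0.064 ] [0.4234 0.2557 0.064 ]
red [229.  238.6] [192.2 196.3] [0.4455 0.0511 0.034 ] [0.4448 0.0493 0.034 ]
yellow [301.2 230.6] [241.4 237.2] [ 0.4621 -0.095   0.044 ] [ 0.4611 -0.0964  0.044 ]
blue [377.8 236. ] [293.1 301.3] [ 0.4516 -0.2477  0.054 ] [ 0.4506 -0.2493  0.054 ]
bottle [0.47580369 0.18614471 0.062     ] [0.47695981 0.18050818 0.062     ]
[array([ 0.7997, -0.1184,  0.013 ]), array([0.6259, 0.0352, 0.013 ]), array([ 0.6409, -0.0331,  0.013 ]), array([ 0.6556, -0.101 ,  0.013 ]), array([ 0.6701, -0.1692,  0.013 ]), array([ 0.6806, -0.219 ,  0.013 ])]
```

```bash
cat >> h.py <<'E'
from scipy.spatial.transform import Rotation as Ro
O=dict(white=(.4236,.2562),red=(.4452,.0502),yellow=(.4616,-.0957),blue=(.4511,-.2485))
PD=dict(red=(.627,.037),yellow=(.6417,-.031),blue=(.6565,-.0995),white=(.671,-.1677))
YAW=.2125
def goal(p):  # shift/turn fractions from measured pose to world point p, jaws across the strip
    from bench import r
    o=r.get_obs();R=Ro.from_rotvec(o["orientation"])
    y=np.array([np.cos(YAW),np.sin(YAW),0]);z=np.array([0,0,-1.])
    G=Ro.from_matrix(np.c_[np.cross(y,z),y,z])
    print(np.round(R.inv().apply(np.array(p)-o["tcp_pos"])/.15,4),np.round((R.inv()*G).as_rotvec()/np.pi,4),"t",o["clock"],"w",o["grip_width"],"F",np.round(o["contact_force"],1),o["tcp_pos"].round(4) if hasattr(o["tcp_pos"],"round") else o["tcp_pos"])
E
python3 -c "
from h import *
goal((*O['white'],.15))"
```

```text
[-2.0493 -1.9089  0.6129] [-4.000e-04  3.000e-04  3.188e-01] t 0.1 w 0.08559589932240448 F [ 0.1  0.3 -0.6] [0.2356 0.632  0.2414]
```

Request:
send_rows(
  deltas=[
    [0.7, -0.2, -0.187, 0.05, 0, 0, 0.035],
    [0.7, -0.4, -0.374, 0.15, 0, 0, 0.07],
    [0.7, -0.6, -0.56, 0.3, 0, 0, 0.105],
    [0.7, -0.8, -0.75, 0.4, 0, 0, 0.14],
    [0.7, -1, -0.935, 0.5, 0, 0, 0.175],
    [0.7, -1, -0.935, 0.5, 0, 0, 0.21],
    [0.7, -1, -0.935, 0.5, 0, 0, 0.245],
    [0.7, -1, -0.935, 0.5, 0, 0, 0.28],
    [0.7, -1, -0.935, 0.5, 0, 0, 0.319],
    [0.7, -1, -0.935, 0.5, 0, 0, 0.319],
  ],
  squeeze=40,
)

```text
clock: 0.93
tcp_pos: [0.3271, 0.4484, 0.167]
orientation: [1.979, 2.439, -0.001]
contact_force: [0.1, 0.6, 0.9]
grip_width: 0.0598
```

```bash
python3 -c "
from h import *
goal((*O['white'],.12))"
```

```text
[-1.3861  0.3655  0.3139] [-0.0001  0.0002 -0.0016] t 0.9333 w 0.059826270919242426 F [0.1 0.6 0.9] [0.3271 0.4484 0.167 ]
```

Request:
send_rows(
  deltas=[
    [0.7, -0.25, 0.1, 0.1, 0, 0, 0],
    [0.7, -0.5, 0.2, 0.2, 0, 0, 0],
    [0.7, -0.75, 0.3, 0.3, 0, 0, 0],
    [0.7, -1, 0.366, 0.314, 0, 0, 0],
    [0.7, -1, 0.366, 0.314, 0, 0, 0],
    [0.7, -1, 0.366, 0.314, 0, 0, 0],
  ],
)

```text
clock: 1.43
tcp_pos: [0.4137, 0.3105, 0.1198]
orientation: [1.977, 2.441, -0.003]
contact_force: [-0.5, 0.1, -0.1]
grip_width: 0.0594
```

```bash
python3 -c "
from h import *
goal((*O['white'],.03))"
```

```text
[-0.3665 -0.0103  0.5992] [-0.0003  0.0005 -0.001 ] t 1.4333 w 0.05939082068560426 F [-0.5  0.1 -0.1] [0.4137 0.3105 0.1198]
```

Request:
send_rows(
  deltas=[
    [0.7, -0.2, -0.01, 0, 0, 0, 0],
    [0.7, -0.366, -0.01, 0.05, 0, 0, 0],
    [0.7, -0.366, -0.01, 0.2, 0, 0, 0],
    [0.7, -0.366, -0.01, 0.4, 0, 0, 0],
    [0.7, -0.366, -0.01, 0.55, 0, 0, 0],
    [0.7, -0.366, -0.01, 0.6, 0, 0, 0],
    [0.7, -0.366, -0.01, 0.6, 0, 0, 0],
    [0.7, -0.366, -0.01, 0.6, 0, 0, 0],
  ],
)

```text
clock: 2.1
tcp_pos: [0.4225, 0.2607, 0.0306]
orientation: [-1.971, -2.446, -0.0]
contact_force: [-0.0, -0.7, 0.2]
grip_width: 0.0595
```

```bash
python3 - <<'E'
from h import *
from bench import r
goal((*O['white'],.03))
for n in("top","side"):
    f=r.grab_frame(n);x,y=map(int,proj(f,(*O["white"],.04))[0]);x=max(x,50);cv2.imwrite(f"pics/w_{n}.png",cv2.resize(f["pixels"][y-50:y+50,x-50:x+50,::-1],(400,400)))
cv2.imwrite("pics/w.png",np.hstack([cv2.imread("pics/w_top.png"),cv2.imread("pics/w_side.png")]))
E
```

```text
[-0.0306  0.0008  0.0039] [-0.     -0.0001  0.0005] t 2.1 w 0.05954054417482093 F [-0.  -0.7  0.2] [0.4225 0.2607 0.0306]
```

View pics/w.png

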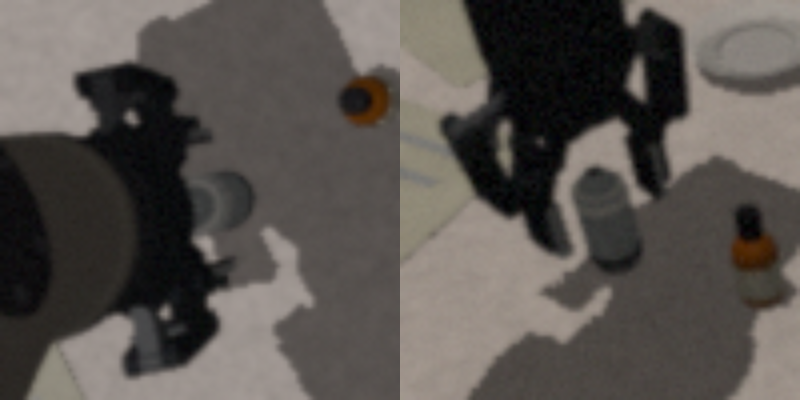

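The jaws straddle the white objective upright between the fingers, and the bottle is clear. I'll correct 4 mm along tool x, close and lift.

Request:
send_rows(
  deltas=[
    [0.7, -0.03, 0, 0.004, 0, 0, 0],
    [0.7, -0.03, 0, 0.004, 0, 0, 0],
    [0.2, -0.03, 0, 0.004, 0, 0, 0],
    [0, -0.03, 0, 0.004, 0, 0, 0],
    [0, -0.03, 0, 0.004, 0, 0, 0],
    [0, -0.03, 0, 0.004, 0, 0, 0],
    [0, -0.03, 0, 0.004, 0, 0, 0],
    [0, -0.03, 0, 0.004, 0, 0, 0],
  ],
)

```text
clock: 2.87
tcp_pos: [0.4237, 0.2553, 0.03]
orientation: [-1.974, -2.444, -0.001]
contact_force: [-0.4, -0.9, 5.0]
grip_width: 0.0291
```

```bash
python3 -c "
from h import *
goal((*O['white'],.03))"
```

```text
[0.0059 0.0006 0.0003] [ 0.0001 -0.0001 -0.0002] t 2.8667 w 0.029123894884098136 F [-0.4 -0.9  5. ] [0.4237 0.2553 0.03  ]
```

Request:
send_rows(
  deltas=[
    [0, 0, 0, -0.1, 0, 0, 0],
    [0, 0, 0, -0.25, 0, 0, 0],
    [0, 0, 0, -0.45, 0, 0, 0],
    [0, 0, 0, -0.65, 0, 0, 0],
    [0, -0.1, 0.05, -0.7, 0, 0, 0],
    [0, -0.28, 0.1, -0.7, 0, 0, 0],
    [0, -0.46, 0.2, -0.7, 0, 0, 0],
    [0, -0.64, 0.3, -0.7, 0, 0, 0],
    [0, -0.82, 0.4, -0.7, 0, 0, 0],
    [0, -1, 0.5, -0.7, 0, 0, 0],
  ],
)

```text
clock: 3.7
tcp_pos: [0.5289, 0.1232, 0.1346]
orientation: [-1.973, -2.444, 0.0]
contact_force: [0.6, -0.4, -0.5]
grip_width: 0.0288
```

Request:
send_rows(
  deltas=[
    [0, -0.2, 0.1, 0, 0, 0, 0],
    [0, -0.4, 0.2, 0, 0, 0, 0],
    [0, -0.6, 0.3, 0, 0, 0, 0],
    [0, -0.8, 0.4, 0, 0, 0, 0],
    [0, -1, 0.5, 0, 0, 0, 0],
  ],
)

```text
clock: 4.12
tcp_pos: [0.6337, -0.0079, 0.1342]
orientation: [-1.973, -2.443, 0.001]
contact_force: [-0.2, -0.3, -1.4]
grip_width: 0.029
```

Request:
send_rows(
  deltas=[
    [0, -0.2, 0, 0, 0, 0, 0],
    [0, -0.4, 0, 0, 0, 0, 0],
    [0, -0.6, 0, 0, 0, 0, 0],
    [0, -0.8, 0, 0, 0, 0, 0],
    [0, -0.95, 0, 0, 0, 0, 0],
    [0, -1, 0, 0, 0, 0, 0],
    [0, -1, 0, 0, 0, 0, 0],
    [0, -1, 0, 0, 0, 0, 0],
  ],
)

```text
clock: 4.78
tcp_pos: [0.6644, -0.1523, 0.1341]
orientation: [-1.973, -2.443, -0.0]
contact_force: [0.0, 0.5, -1.1]
grip_width: 0.0292
```

```bash
python3 -c "
from h import *
goal((*PD['white'],.044))"
```

```text
[-0.1102  0.0216  0.6002] [-0.0002 -0.0004 -0.0002] t 4.7833 w 0.02916147661665372 F [ 0.   0.5 -1.1] [ 0.6644 -0.1523  0.1341]
```

Request:
send_rows(
  deltas=[
    [0, -0.11, 0.022, 0, 0, 0, 0],
    [0, -0.11, 0.022, 0.2, 0, 0, 0],
    [0, -0.11, 0.022, 0.4, 0, 0, 0],
    [0, -0.11, 0.022, 0.52, 0, 0, 0],
    [0, -0.11, 0.022, 0.55, 0, 0, 0],
    [0, -0.11, 0.022, 0.57, 0, 0, 0],
    [0, -0.11, 0.022, 0.57, 0, 0, 0],
    [0, -0.11, 0.022, 0.57, 0, 0, 0],
  ],
)

```text
clock: 5.45
tcp_pos: [0.6726, -0.1681, 0.0506]
orientation: [1.972, 2.443, 0.002]
contact_force: [0.3, -0.7, -1.0]
grip_width: 0.029
```

```bash
cat >> h.py <<'E'
def look(p,name,h=50):
    from bench import r
    A=[]
    for n in("top","side"):
        f=r.grab_frame(n);x,y=map(int,proj(f,p)[0]);x=np.clip(x,h,511-h);y=np.clip(y,h,383-h);A.append(cv2.resize(f["pixels"][y-h:y+h,x-h:x+h,::-1],(400,400)))
    cv2.imwrite(f"pics/{name}.png",np.hstack(A))
E
python3 -c "
from h import *
goal((*PD['white'],.043));look((*PD['white'],.04),'w2')"
```

```text
[ 0.0048 -0.0099  0.0505] [0.0007 0.0002 0.0001] t 5.45 w 0.029004905579216797 F [ 0.3 -0.7 -1. ] [ 0.6726 -0.1681  0.0506]
```

View pics/w2.png

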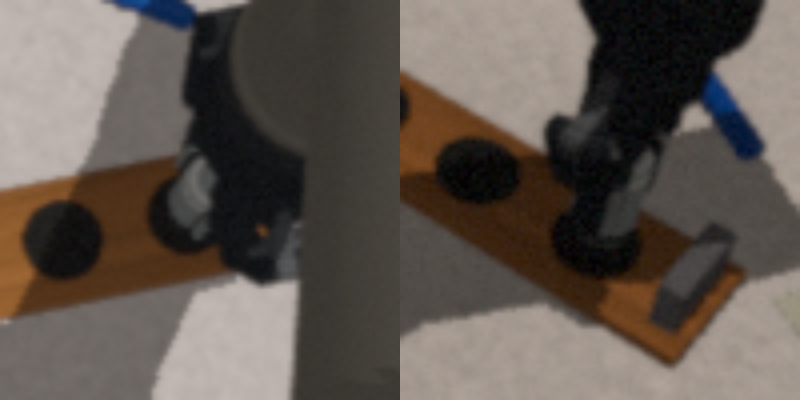

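White is held upright just above the last pad (side crop (600,235)), roughly centred. I'll lower it gently.

Request:
send_rows(
  deltas=[
    [0, 0, -0.008, 0.01, 0, 0, 0],
    [0, 0, -0.008, 0.02, 0, 0, 0],
    [0, 0, -0.008, 0.03, 0, 0, 0],
    [0, 0, -0.008, 0.04, 0, 0, 0],
    [0, 0, -0.008, 0.048, 0, 0, 0],
    [0, 0, -0.008, 0.048, 0, 0, 0],
    [0, 0, -0.008, 0.048, 0, 0, 0],
  ],
)

```text
clock: 6.13
tcp_pos: [0.6704, -0.169, 0.0431]
orientation: [-1.974, -2.443, -0.001]
contact_force: [-3.5, 1.7, 9.1]
grip_width: 0.0292
```

Request:
send_rows(
  deltas=[
    [0.45, 0, 0, 0, 0, 0, 0],
    [0.5, 0, 0, 0, 0, 0, 0],
    [0.6, 0, 0, 0, 0, 0, 0],
    [0.7, 0, 0, 0, 0, 0, 0],
    [0.7, 0, 0, -0.1, 0, 0, 0],
    [0.7, 0, 0, -0.25, 0, 0, 0],
    [0.7, 0, 0, -0.45, 0, 0, 0],
    [0.7, 0, 0, -0.55, 0, 0, 0],
  ],
)

```text
clock: 6.8
tcp_pos: [0.6718, -0.1697, 0.1287]
orientation: [1.972, 2.44, 0.003]
contact_force: [0.9, -0.3, 0.5]
grip_width: 0.0597
```

```bash
python3 -c "
from h import *
goal((*O['blue'],.11));look((*PD['white'],.04),'w3')"
```

```text
[-0.2047 -1.5493  0.119 ] [ 0.0012  0.0006 -0.0004] t 6.8 w 0.0597061521818159 F [ 0.9 -0.3  0.5] [ 0.6718 -0.1697  0.1287]
```

View pics/w3.png

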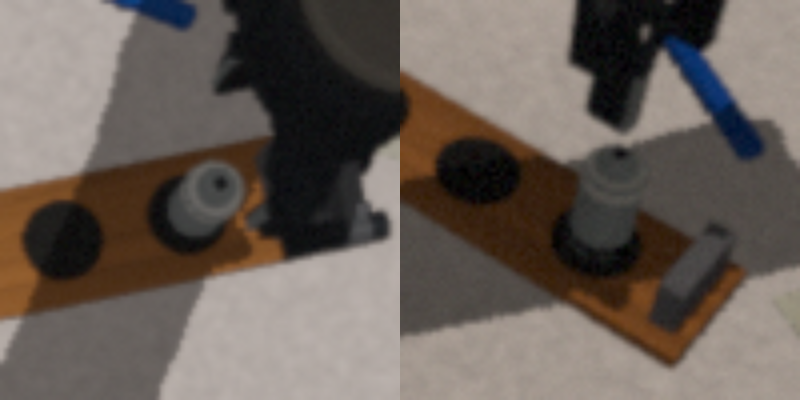

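White stands upright on pad d (side crop (608,215)). Next is blue.

Request:
send_rows(
  deltas=[
    [0.7, -0.04, -0.2, 0, 0, 0, 0],
    [0.7, -0.08, -0.45, 0, 0, 0, 0],
    [0.7, -0.12, -0.7, 0, 0, 0, 0],
    [0.7, -0.16, -0.9, 0, 0, 0, 0],
    [0.7, -0.2, -1, 0, 0, 0, 0],
  ],
)

```text
clock: 7.32
tcp_pos: [0.5252, -0.2313, 0.1241]
orientation: [-1.976, -2.438, 0.003]
contact_force: [-0.2, -0.4, -0.0]
grip_width: 0.0594
```

Request:
send_rows(
  deltas=[
    [0.7, 0, -0.2, 0.05, 0, 0, 0],
    [0.7, 0, -0.4, 0.1, 0, 0, 0],
    [0.7, 0, -0.55, 0.12, 0, 0, 0],
    [0.7, 0, -0.55, 0.12, 0, 0, 0],
    [0.7, 0, -0.55, 0.12, 0, 0, 0],
    [0.7, 0, -0.55, 0.12, 0, 0, 0],
  ],
)

```text
clock: 7.82
tcp_pos: [0.4508, -0.247, 0.1067]
orientation: [1.973, 2.444, 0.001]
contact_force: [1.3, 0.2, 0.1]
grip_width: 0.0599
```

```bash
python3 -c "
from h import *
goal((*O['blue'],.024))"
```

```text
[-0.0101 -0.001   0.5515] [0.0004 0.0002 0.    ] t 7.8167 w 0.05993442238077047 F [1.3 0.2 0.1] [ 0.4508 -0.247   0.1067]
```

Request:
send_rows(
  deltas=[
    [0.7, -0.01, 0, 0.1, 0, 0, 0],
    [0.7, -0.01, 0, 0.25, 0, 0, 0],
    [0.7, -0.01, 0, 0.4, 0, 0, 0],
    [0.7, -0.01, 0, 0.5, 0, 0, 0],
    [0.7, -0.01, 0, 0.55, 0, 0, 0],
    [0.7, -0.01, 0, 0.55, 0, 0, 0],
    [0.7, -0.01, 0, 0.55, 0, 0, 0],
    [0.2, -0.01, 0, 0.55, 0, 0, 0],
    [0, -0.01, 0, 0.55, 0, 0, 0],
    [0, -0.01, 0, 0.55, 0, 0, 0],
    [0, -0.01, 0, 0.55, 0, 0, 0],
    [0, -0.01, 0, 0.55, 0, 0, 0],
    [0, -0.01, 0, 0.55, 0, 0, 0],
  ],
)

```text
clock: 8.9
tcp_pos: [0.4505, -0.2488, 0.025]
orientation: [1.973, 2.442, 0.001]
contact_force: [-0.7, -0.4, 6.7]
grip_width: 0.0287
```

```bash
python3 -c "
from h import *
goal((*PD['blue'],.15))"
```

```text
[ 0.684   1.5535 -0.831 ] [ 0.0006  0.0003 -0.0002] t 8.9 w 0.028723107719734964 F [-0.7 -0.4  6.7] [ 0.4505 -0.2488  0.025 ]
```

Request:
send_rows(
  deltas=[
    [0, 0, 0, -0.1, 0, 0, 0],
    [0, 0, 0, -0.25, 0, 0, 0],
    [0, 0, 0, -0.45, 0, 0, 0],
    [0, 0, 0, -0.65, 0, 0, 0],
    [0, 0.1, 0.05, -0.8, 0, 0, 0],
    [0, 0.25, 0.2, -0.83, 0, 0, 0],
    [0, 0.4, 0.4, -0.83, 0, 0, 0],
    [0, 0.55, 0.6, -0.83, 0, 0, 0],
    [0, 0.68, 0.8, -0.83, 0, 0, 0],
    [0, 0.68, 1, -0.83, 0, 0, 0],
  ],
)

```text
clock: 9.73
tcp_pos: [0.5754, -0.1113, 0.1485]
orientation: [-1.966, -2.447, -0.003]
contact_force: [1.2, -0.4, -1.1]
grip_width: 0.0289
```

Request:
send_rows(
  deltas=[
    [0, 0, 0.2, 0, 0, 0, 0],
    [0, 0, 0.4, 0, 0, 0, 0],
    [0, 0, 0.55, 0, 0, 0, 0],
    [0, 0, 0.55, 0, 0, 0, 0],
    [0, 0, 0.55, 0, 0, 0, 0],
    [0, 0, 0.55, 0, 0, 0, 0],
  ],
)

```text
clock: 10.23
tcp_pos: [0.6543, -0.1004, 0.1481]
orientation: [-1.974, -2.443, 0.002]
contact_force: [-0.2, -0.6, -0.6]
grip_width: 0.0289
```

```bash
python3 -c "
from h import *
goal((*PD['blue'],.038))"
```

```text
[0.0031 0.0165 0.7338] [-0.0005 -0.     -0.0004] t 10.2333 w 0.028900217129948343 F [-0.2 -0.6 -0.6] [ 0.6543 -0.1004  0.1481]
```

Request:
send_rows(
  deltas=[
    [0, 0.003, 0.015, 0.1, 0, 0, 0],
    [0, 0.003, 0.015, 0.3, 0, 0, 0],
    [0, 0.003, 0.015, 0.5, 0, 0, 0],
    [0, 0.003, 0.015, 0.62, 0, 0, 0],
    [0, 0.003, 0.015, 0.68, 0, 0, 0],
    [0, 0.003, 0.015, 0.69, 0, 0, 0],
    [0, 0.003, 0.015, 0.7, 0, 0, 0],
    [0, 0.003, 0.015, 0.71, 0, 0, 0],
    [0, 0.003, 0.015, 0.72, 0, 0, 0],
    [0, 0.003, 0.015, 0.73, 0, 0, 0],
    [0, 0.003, 0.015, 0.735, 0, 0, 0],
    [0, 0.003, 0.015, 0.735, 0, 0, 0],
    [0, 0.003, 0.015, 0.735, 0, 0, 0],
  ],
)

```text
clock: 11.32
tcp_pos: [0.6577, -0.099, 0.0384]
orientation: [1.974, 2.444, 0.0]
contact_force: [-0.4, -0.6, -1.4]
grip_width: 0.0286
```

```bash
python3 -c "
from h import *
goal((*PD['blue'],.038));look((*PD['blue'],.04),'b2')"
```

```text
[-0.0014 -0.0087  0.0027] [ 0.0001  0.     -0.0002] t 11.3167 w 0.02863089092156439 F [-0.4 -0.6 -1.4] [ 0.6577 -0.099   0.0384]
```

View pics/b2.png

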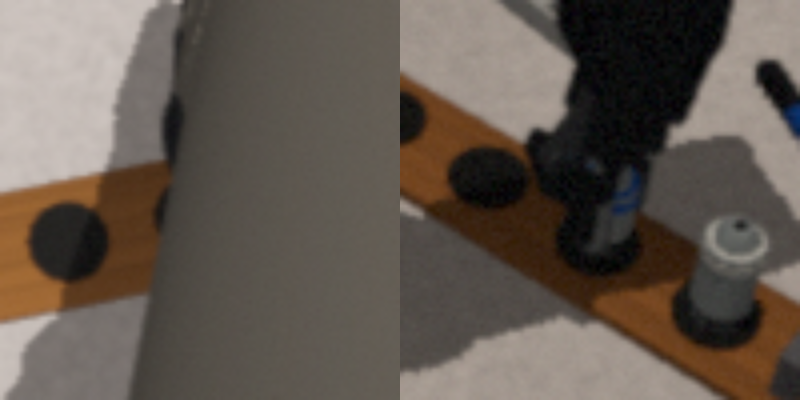

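Blue is over pad c (side crop (600,240)) with no contact force yet. Last couple of mm.

Request:
send_rows(
  deltas=[
    [0, 0, -0.004, 0.005, 0, 0, 0],
    [0, 0, -0.004, 0.01, 0, 0, 0],
    [0, 0, -0.004, 0.013, 0, 0, 0],
    [0, 0, -0.004, 0.013, 0, 0, 0],
    [0, 0, -0.004, 0.013, 0, 0, 0],
  ],
)

```text
clock: 11.83
tcp_pos: [0.6577, -0.0991, 0.038]
orientation: [1.974, 2.443, 0.002]
contact_force: [-4.2, 1.3, 11.7]
grip_width: 0.0289
```

Contact (11.7 N). Release and raise.

Request:
send_rows(
  deltas=[
    [0.45, 0, 0, 0, 0, 0, 0],
    [0.5, 0, 0, 0, 0, 0, 0],
    [0.6, 0, 0, 0, 0, 0, 0],
    [0.7, 0, 0, 0, 0, 0, 0],
    [0.7, 0, 0, -0.1, 0, 0, 0],
    [0.7, 0, 0, -0.25, 0, 0, 0],
    [0.7, 0, 0, -0.45, 0, 0, 0],
    [0.7, 0, 0, -0.6, 0, 0, 0],
  ],
)

```text
clock: 12.5
tcp_pos: [0.6575, -0.0996, 0.1289]
orientation: [1.974, 2.442, 0.001]
contact_force: [0.0, 0.6, 0.2]
grip_width: 0.0593
```

```bash
python3 -c "
from h import *
goal((*O['yellow'],.1));look((*PD['blue'],.04),'b3')"
```

```text
[ 0.2992 -1.2715  0.191 ] [ 0.0004  0.0002 -0.0004] t 12.5 w 0.05930197656701013 F [0.  0.6 0.2] [ 0.6575 -0.0996  0.1289]
```

View pics/b3.png

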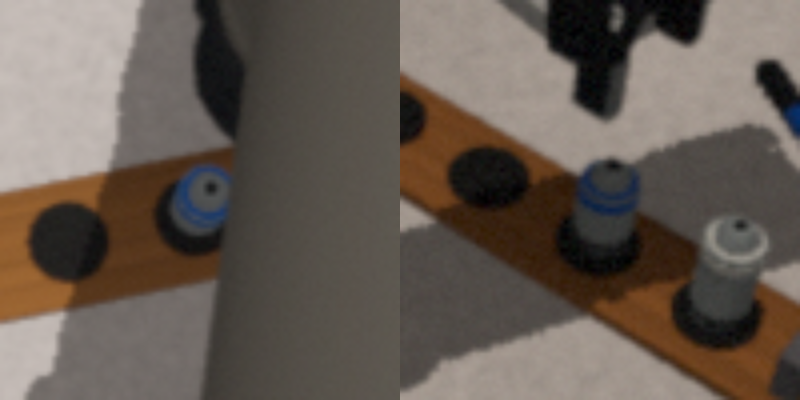

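Blue stands upright on pad c. Next is yellow.

Request:
send_rows(
  deltas=[
    [0.7, 0.06, -0.2, 0, 0, 0, 0],
    [0.7, 0.12, -0.45, 0, 0, 0, 0],
    [0.7, 0.2, -0.7, 0.05, 0, 0, 0],
    [0.7, 0.26, -0.9, 0.1, 0, 0, 0],
    [0.7, 0.3, -1, 0.19, 0, 0, 0],
  ],
)

```text
clock: 13.02
tcp_pos: [0.4968, -0.0869, 0.098]
orientation: [-1.975, -2.441, 0.001]
contact_force: [0.1, -0.3, 0.5]
grip_width: 0.0598
```

Request:
send_rows(
  deltas=[
    [0.7, 0, -0.15, 0, 0, 0, 0],
    [0.7, 0, -0.27, 0, 0, 0, 0],
    [0.7, 0, -0.27, 0, 0, 0, 0],
    [0.7, 0, -0.27, 0, 0, 0, 0],
    [0.7, 0, -0.27, 0, 0, 0, 0],
  ],
)

```text
clock: 13.43
tcp_pos: [0.4623, -0.0951, 0.0981]
orientation: [1.973, 2.443, 0.001]
contact_force: [0.2, 1.1, 0.7]
grip_width: 0.0595
```

```bash
python3 -c "
from h import *
goal((*O['yellow'],.018))"
```

```text
[-0.0027 -0.0062  0.5339] [ 0.0004  0.0001 -0.0002] t 13.4333 w 0.05951396241182602 F [0.2 1.1 0.7] [ 0.4623 -0.0951  0.0981]
```

Request:
send_rows(
  deltas=[
    [0.7, -0.003, -0.004, 0.1, 0, 0, 0],
    [0.7, -0.003, -0.004, 0.25, 0, 0, 0],
    [0.7, -0.003, -0.004, 0.4, 0, 0, 0],
    [0.7, -0.003, -0.004, 0.49, 0, 0, 0],
    [0.7, -0.003, -0.004, 0.53, 0, 0, 0],
    [0.7, -0.003, -0.004, 0.53, 0, 0, 0],
    [0.7, -0.003, -0.004, 0.53, 0, 0, 0],
    [0.2, -0.003, -0.004, 0.53, 0, 0, 0],
    [0, -0.003, -0.004, 0.53, 0, 0, 0],
    [0, -0.003, -0.004, 0.53, 0, 0, 0],
    [0, -0.003, -0.004, 0.53, 0, 0, 0],
    [0, -0.003, -0.004, 0.53, 0, 0, 0],
    [0, -0.003, -0.004, 0.53, 0, 0, 0],
  ],
)

```text
clock: 14.52
tcp_pos: [0.4616, -0.0959, 0.0192]
orientation: [1.973, 2.443, 0.002]
contact_force: [-0.2, 0.8, 5.6]
grip_width: 0.0289
```

```bash
python3 -c "
from h import *
goal((*PD['yellow'],.14))"
```

```text
[ 0.1701  1.2663 -0.8033] [ 0.0006  0.0001 -0.0002] t 14.5167 w 0.028895458312981827 F [-0.2  0.8  5.6] [ 0.4616 -0.0959  0.0192]
```

Request:
send_rows(
  deltas=[
    [0, 0, 0, -0.1, 0, 0, 0],
    [0, 0, 0, -0.25, 0, 0, 0],
    [0, 0, 0, -0.45, 0, 0, 0],
    [0, 0, 0, -0.65, 0, 0, 0],
    [0, 0.03, 0.05, -0.78, 0, 0, 0],
    [0, 0.08, 0.2, -0.8, 0, 0, 0],
    [0, 0.12, 0.4, -0.8, 0, 0, 0],
    [0, 0.17, 0.6, -0.8, 0, 0, 0],
    [0, 0.17, 0.8, -0.8, 0, 0, 0],
    [0, 0.17, 1, -0.8, 0, 0, 0],
  ],
)

```text
clock: 15.35
tcp_pos: [0.6032, -0.038, 0.1387]
orientation: [-1.973, -2.445, -0.001]
contact_force: [-0.2, -0.0, -1.8]
grip_width: 0.0289
```

Request:
send_rows(
  deltas=[
    [0, 0, 0.15, 0, 0, 0, 0],
    [0, 0, 0.27, 0, 0, 0, 0],
    [0, 0, 0.27, 0, 0, 0, 0],
    [0, 0, 0.27, 0, 0, 0, 0],
    [0, 0, 0.27, 0, 0, 0, 0],
  ],
)

```text
clock: 15.77
tcp_pos: [0.6407, -0.0312, 0.1381]
orientation: [-1.974, -2.443, 0.001]
contact_force: [-0.3, 0.2, -1.1]
grip_width: 0.029
```

```bash
python3 -c "
from h import *
goal((*PD['yellow'],.032))"
```

```text
[1.000e-04 7.400e-03 7.073e-01] [-0.0003 -0.     -0.0004] t 15.7667 w 0.029022009943902735 F [-0.3  0.2 -1.1] [ 0.6407 -0.0312  0.1381]
```

Request:
send_rows(
  deltas=[
    [0, 0, 0.005, 0.1, 0, 0, 0],
    [0, 0, 0.005, 0.3, 0, 0, 0],
    [0, 0, 0.005, 0.5, 0, 0, 0],
    [0, 0, 0.005, 0.61, 0, 0, 0],
    [0, 0, 0.005, 0.66, 0, 0, 0],
    [0, 0, 0.005, 0.67, 0, 0, 0],
    [0, 0, 0.005, 0.68, 0, 0, 0],
    [0, 0, 0.005, 0.69, 0, 0, 0],
    [0, 0, 0.005, 0.7, 0, 0, 0],
    [0, 0, 0.005, 0.71, 0, 0, 0],
    [0, 0, 0.005, 0.715, 0, 0, 0],
    [0, 0, 0.005, 0.72, 0, 0, 0],
    [0, 0, 0.005, 0.72, 0, 0, 0],
    [0, 0, 0.005, 0.72, 0, 0, 0],
  ],
)

```text
clock: 16.93
tcp_pos: [0.6431, -0.0307, 0.0322]
orientation: [1.974, 2.443, 0.002]
contact_force: [-4.0, 0.6, 12.1]
grip_width: 0.0286
```

```bash
python3 -c "
from h import *
goal((*PD['yellow'],.032))"
```

```text
[-0.0002 -0.0097  0.0014] [ 0.0005 -0.0001 -0.0002] t 16.9333 w 0.028612925719411327 F [-4.   0.6 12.1] [ 0.6431 -0.0307  0.0322]
```

Contact at the expected height, 1.5 mm off in plan. Release, raise and look.

Request:
send_rows(
  deltas=[
    [0.45, 0, 0, 0, 0, 0, 0],
    [0.5, 0, 0, 0, 0, 0, 0],
    [0.6, 0, 0, 0, 0, 0, 0],
    [0.7, 0, 0, 0, 0, 0, 0],
    [0.7, 0, 0, -0.1, 0, 0, 0],
    [0.7, 0, 0, -0.25, 0, 0, 0],
    [0.7, 0, 0, -0.45, 0, 0, 0],
    [0.7, 0, 0, -0.6, 0, 0, 0],
  ],
)

```text
clock: 17.6
tcp_pos: [0.6429, -0.031, 0.1229]
orientation: [1.974, 2.443, 0.001]
contact_force: [0.6, 0.0, 1.0]
grip_width: 0.0597
```

```bash
python3 -c "
from h import *
goal((*O['red'],.1));look((*PD['yellow'],.04),'y3',60)"
```

```text
[ 0.8059 -1.1753  0.1508] [ 0.0004  0.0001 -0.0003] t 17.6 w 0.05970451215278742 F [0.6 0.  1. ] [ 0.6429 -0.031   0.1229]
```

View pics/y3.png

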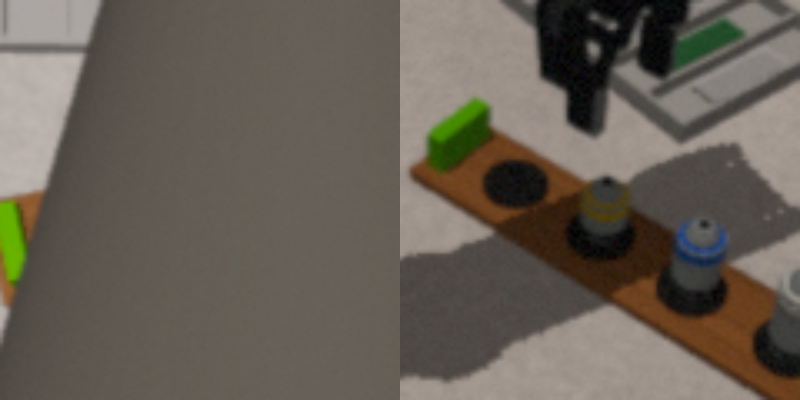

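Yellow stands upright on pad b. Red is last.

Request:
send_rows(
  deltas=[
    [0.7, 0.15, -0.2, 0, 0, 0, 0],
    [0.7, 0.3, -0.4, 0, 0, 0, 0],
    [0.7, 0.5, -0.6, 0.05, 0, 0, 0],
    [0.7, 0.7, -0.8, 0.1, 0, 0, 0],
    [0.7, 0.805, -1, 0.15, 0, 0, 0],
  ],
)

```text
clock: 18.12
tcp_pos: [0.4689, 0.0584, 0.0978]
orientation: [-1.971, -2.446, -0.002]
contact_force: [0.6, 0.2, 0.2]
grip_width: 0.0594
```

Request:
send_rows(
  deltas=[
    [0.7, 0, -0.1, 0, 0, 0, 0],
    [0.7, 0, -0.175, 0, 0, 0, 0],
    [0.7, 0, -0.175, 0, 0, 0, 0],
    [0.7, 0, -0.175, 0, 0, 0, 0],
    [0.7, 0, -0.175, 0, 0, 0, 0],
  ],
)

```text
clock: 18.53
tcp_pos: [0.4468, 0.0501, 0.0983]
orientation: [1.974, 2.441, 0.003]
contact_force: [0.4, 0.2, -0.2]
grip_width: 0.0599
```

```bash
python3 -c "
from h import *
goal((*O['red'],.014))"
```

```text
[ 0.0029 -0.0119  0.562 ] [ 0.0008  0.0001 -0.0006] t 18.5333 w 0.059886414857098245 F [ 0.4  0.2 -0.2] [0.4468 0.0501 0.0983]
```

Request:
send_rows(
  deltas=[
    [0.7, 0.003, -0.01, 0.1, 0, 0, 0],
    [0.7, 0.003, -0.01, 0.25, 0, 0, 0],
    [0.7, 0.003, -0.01, 0.4, 0, 0, 0],
    [0.7, 0.003, -0.01, 0.5, 0, 0, 0],
    [0.7, 0.003, -0.01, 0.54, 0, 0, 0],
    [0.7, 0.003, -0.01, 0.56, 0, 0, 0],
    [0.7, 0.003, -0.01, 0.56, 0, 0, 0],
    [0.7, 0.003, -0.01, 0.56, 0, 0, 0],
    [0.2, 0.003, -0.01, 0.56, 0, 0, 0],
    [0, 0.003, -0.01, 0.56, 0, 0, 0],
    [0, 0.003, -0.01, 0.56, 0, 0, 0],
    [0, 0.003, -0.01, 0.56, 0, 0, 0],
    [0, 0.003, -0.01, 0.56, 0, 0, 0],
    [0, 0.003, -0.01, 0.56, 0, 0, 0],
  ],
)

```text
clock: 19.7
tcp_pos: [0.4437, 0.0506, 0.0145]
orientation: [1.974, 2.443, 0.002]
contact_force: [-1.5, -0.7, 6.1]
grip_width: 0.0286
```

```bash
python3 -c "
from h import *
goal((*PD['red'],.134))"
```

```text
[-0.3455  1.1765 -0.7948] [ 0.0005 -0.0001 -0.0002] t 19.7 w 0.02864416260616194 F [-1.5 -0.7  6.1] [0.4437 0.0506 0.0145]
```

Request:
send_rows(
  deltas=[
    [0, 0, 0, -0.1, 0, 0, 0],
    [0, 0, 0, -0.25, 0, 0, 0],
    [0, 0, 0, -0.45, 0, 0, 0],
    [0, 0, 0, -0.65, 0, 0, 0],
    [0, -0.05, 0.05, -0.78, 0, 0, 0],
    [0, -0.1, 0.2, -0.8, 0, 0, 0],
    [0, -0.2, 0.4, -0.8, 0, 0, 0],
    [0, -0.3, 0.6, -0.8, 0, 0, 0],
    [0, -0.345, 0.8, -0.8, 0, 0, 0],
    [0, -0.345, 1, -0.8, 0, 0, 0],
  ],
)

```text
clock: 20.53
tcp_pos: [0.6022, 0.0292, 0.1343]
orientation: [1.977, 2.44, -0.0]
contact_force: [0.7, 0.3, -0.4]
grip_width: 0.0286
```

Request:
send_rows(
  deltas=[
    [0, 0, 0.1, 0, 0, 0, 0],
    [0, 0, 0.17, 0, 0, 0, 0],
    [0, 0, 0.17, 0, 0, 0, 0],
    [0, 0, 0.17, 0, 0, 0, 0],
    [0, 0, 0.17, 0, 0, 0, 0],
  ],
)

```text
clock: 20.95
tcp_pos: [0.6245, 0.0365, 0.1336]
orientation: [-1.974, -2.443, 0.001]
contact_force: [1.0, -0.5, -0.7]
grip_width: 0.0283
```

```bash
python3 -c "
from h import *
goal((*PD['red'],.028))"
```

```text
[-1.000e-04  1.800e-02  7.039e-01] [-0.0004 -0.     -0.0003] t 20.95 w 0.02832025605541559 F [ 1.  -0.5 -0.7] [0.6245 0.0365 0.1336]
```

Request:
send_rows(
  deltas=[
    [0, 0, 0.013, 0.1, 0, 0, 0],
    [0, 0, 0.013, 0.3, 0, 0, 0],
    [0, 0, 0.013, 0.5, 0, 0, 0],
    [0, 0, 0.013, 0.61, 0, 0, 0],
    [0, 0, 0.013, 0.66, 0, 0, 0],
    [0, 0, 0.013, 0.67, 0, 0, 0],
    [0, 0, 0.013, 0.68, 0, 0, 0],
    [0, 0, 0.013, 0.69, 0, 0, 0],
    [0, 0, 0.013, 0.7, 0, 0, 0],
    [0, 0, 0.013, 0.71, 0, 0, 0],
    [0, 0, 0.013, 0.715, 0, 0, 0],
    [0, 0, 0.013, 0.72, 0, 0, 0],
    [0, 0, 0.013, 0.72, 0, 0, 0],
    [0, 0, 0.013, 0.72, 0, 0, 0],
  ],
)

```text
clock: 22.12
tcp_pos: [0.6282, 0.0373, 0.0276]
orientation: [1.974, 2.443, 0.002]
contact_force: [-4.2, 0.5, 11.8]
grip_width: 0.0283
```

```bash
python3 -c "
from h import *
goal((*PD['red'],.028))"
```

```text
[-0.     -0.0079 -0.0028] [ 0.0004 -0.0002 -0.0003] t 22.1167 w 0.028275529597132476 F [-4.2  0.5 11.8] [0.6282 0.0373 0.0276]
```

Contact again. Release, raise and draw the arm back and up so both cameras see the strip.

Request:
send_rows(
  deltas=[
    [0.45, 0, 0, 0, 0, 0, 0],
    [0.5, 0, 0, 0, 0, 0, 0],
    [0.6, 0, 0, 0, 0, 0, 0],
    [0.7, 0, 0, 0, 0, 0, 0],
    [0.7, 0, 0, -0.1, 0, 0, 0],
    [0.7, 0, 0, -0.25, 0, 0, 0],
    [0.7, 0, 0, -0.45, 0, 0, 0],
    [0.7, 0, 0, -0.65, 0, 0, 0],
    [0.7, 0, 0, -0.9, 0, 0, 0],
    [0.7, 0, 0, -1, 0, 0, 0],
  ],
)

```text
clock: 22.95
tcp_pos: [0.6296, 0.0369, 0.1803]
orientation: [1.972, 2.44, 0.007]
contact_force: [1.0, 0.2, 0.3]
grip_width: 0.0598
```

Request:
send_rows(
  deltas=[
    [0.7, 0.2, 0, 0, 0, 0, 0],
    [0.7, 0.4, 0, 0, 0, 0, 0],
    [0.7, 0.6, 0, 0, 0, 0, 0],
    [0.7, 0.8, 0, 0, 0, 0, 0],
    [0.7, 1, 0, 0, 0, 0, 0],
  ],
)

```text
clock: 23.37
tcp_pos: [0.5954, 0.1851, 0.1756]
orientation: [-1.974, -2.444, 0.0]
contact_force: [0.9, -0.2, -1.0]
grip_width: 0.0603
```

Request:
send_rows(
  deltas=[
    [0.7, 0.2, -0.1, 0, 0, 0, 0],
    [0.7, 0.4, -0.2, 0, 0, 0, 0],
    [0.7, 0.6, -0.3, 0, 0, 0, 0],
    [0.7, 0.8, -0.3, 0, 0, 0, 0],
    [0.7, 1, -0.3, 0, 0, 0, 0],
  ],
)

```text
clock: 23.78
tcp_pos: [0.5191, 0.3222, 0.1757]
orientation: [-1.973, -2.444, 0.001]
contact_force: [0.4, 0.6, 0.3]
grip_width: 0.0597
```

Request:
send_rows(
  deltas=[
    [0.7, 0.2, -0.1, 0, 0, 0, 0],
    [0.7, 0.4, -0.2, 0, 0, 0, 0],
    [0.7, 0.6, -0.3, 0, 0, 0, 0],
    [0.7, 0.6, -0.3, 0, 0, 0, 0],
    [0.7, 0.6, -0.3, 0, 0, 0, 0],
    [0.7, 0.6, -0.3, 0, 0, 0, 0],
  ],
)

```text
clock: 24.28
tcp_pos: [0.4578, 0.399, 0.1755]
orientation: [1.974, 2.443, -0.001]
contact_force: [0.3, -0.8, 0.2]
grip_width: 0.0595
```

```bash
python3 - <<'E'
from h import *
from bench import r
A=[]
for n in("top","side"):
    f=r.grab_frame(n);np.savez(f"{n}9.npz",**f);A.append(cv2.resize(f["pixels"][:,:,::-1],(400,300)))
    x,y=map(int,proj(f,(.649,-.065,.03))[0]);A.append(cv2.resize(f["pixels"][y-75:y+75,x-100:x+100,::-1],(400,300)))
    for k in PD:
        q=proj(f,(*PD[k],.013+H[k]))[0]
        d=dot(f,q,3);p=ray(f,d,.013+H[k]);print(n,k,p[:2].round(4),"off mm",((p[:2]-PD[k])*1000).round(1))
cv2.imwrite("pics/end.png",np.vstack([np.hstack(A[:2]),np.hstack(A[2:])]))
o=r.get_obs();print(o["clock"],np.round(o["tcp_pos"],3))
E
```

```text
top red [0.6297 0.0373] off mm [2.7 0.3]
top yellow [ 0.6444 -0.0299] off mm [2.7 1.1]
top blue [ 0.6589 -0.0982] off mm [2.4 1.3]
top white [ 0.6715 -0.1674] off mm [0.5 0.3]
side red [0.6282 0.0353] off mm [ 1.2 -1.7]
side yellow [ 0.6435 -0.0314] off mm [ 1.8 -0.4]
side blue [ 0.658  -0.0998] off mm [ 1.5 -0.3]
side white [ 0.6707 -0.1691] off mm [-0.3 -1.4]
24.3833 [0.459 0.398 0.176]
```

View pics/end.png

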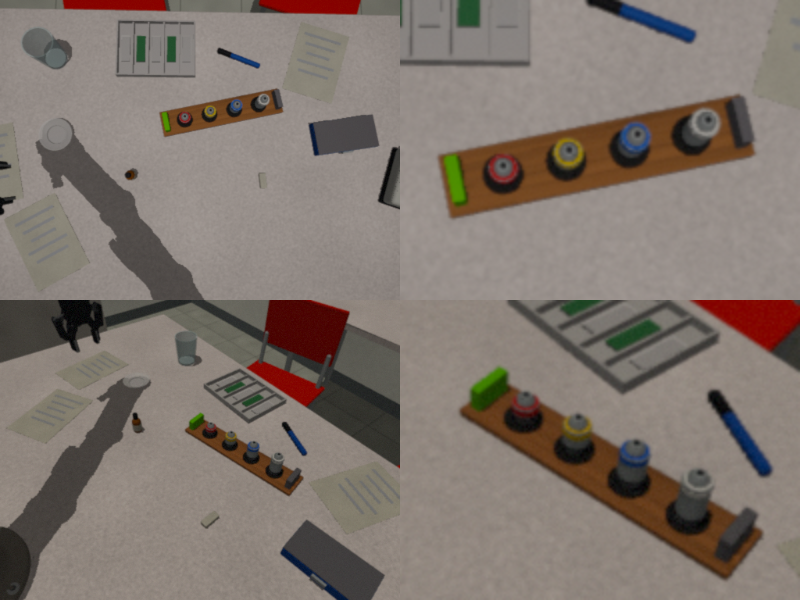

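All four stand upright in order from the green stop: red, yellow, blue, white. Each is within about 3 mm of its pad centre, the bottle is still standing at its original spot, and the arm is clear.

```bash
python3 -c "
from bench import r
print(r.hand_in())"
```

```text
the job is handed in; nothing more can be done
None
```

The four objectives are on the strip in height order from the green stop: red, yellow, blue, white on pads a to d. The job was handed in at about 24 s and reported no verdict.

- **Placement:** each objective was lowered until the wrist force showed contact (9–12 N), then released. In the final pictures all four stand upright, and both cameras put each one within 3 mm of its pad centre (limit 10 mm).
- **Bottle and arm:** the stain bottle is standing where it was, judged by eye rather than measured again, and the arm was well clear.
- **Disagreement:** the two cameras differ by 1–3 mm on where the pads and objectives are, about what the 2 mm calibration allows, so I used averages. No check failed.

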